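Clear the trimming deck

ROBOT

A 7-joint arm with a two-finger parallel gripper is mounted at the origin on the work surface. World frame = base frame: x ahead of the robot, y to its left, z up, the work surface at z = 0. Lengths are in m, angles in rad, forces in N, time in s.
With the tool pointing down it reaches from about 0.35 to 0.9 m from the base axis. Payload 7.2 kg.
Tool frame: the origin (TCP) lies between the finger pads; the fingertips stand 25 mm ahead of it and the grasp point (between the pads) lies 6 mm ahead of it; z points along the fingers, y is the line along which they close (so a half turn about z gives the same grasp; the last joint's range is limited). The gripper opens to 85 mm and grips with 20 to 120 N. Pads are 22 mm wide; open, the fingers measure 114 mm over their backs; the gripper's body (76 mm by 85 mm) begins 54 mm behind the grasp point. The pads swing forward as they close: fully open they stand 13 mm farther back than shut.
Start: joints at [1.101, 0.411, -0.013, 1.596, 0.006, 1.134, -0.082], TCP at [0.244, -0.575, 0.256] pointing down, gripper open.
Joint ranges: [-2.95, 2.95], [-0.29, 1.99], [-1.47, 1.44], [0.14, 2.54], [-1.03, 4.17], [0.13, 1.85], [-2.86, 2.86]. Speed limits (rad/s): [2.39, 2.39, 3.01, 3.01, 3.14, 3.14, 3.14].

INTERFACE

Orientations are given as a 3x3 rotation matrix whose columns are the frame's x, y, z axes.
In Python, from rig import status, camera, job_done gives the robot as it stands.
- The arm moves only by the tool carry_out, never from a script. Its argument "series" is a list of rows, each an object with "travel": the shift along the tool's x, y, z in m, a list of three; "rotation": the turn, a rotation vector about the tool's x, y, z in rad, a list of three; "jaw": the closure, from -1 (fully open) to 1 (shut). A call has 1 to 5 rows; each row shifts and turns the commanded pose from where the row before left it, along the tool's axes as they then stand; what a row does not reach is not made up. A row lasts 1/10 s, in which the tool goes at most 50 mm and 8.59 degrees, less where a joint would pass 70% of its speed; a pose out of reach is approached as far as the arm can. A call with a gripper value outside its range is refused whole. The fingers move at their own pace and stop on an object; "newtons" is the grip in N (left out, the last holds). Time passes only in rows, so rows that do not move let the fingers close. It gives the time, the measured TCP pose, the force, the opening and the grip force at its end, in the units of the state.
- status.get_state(): the state, without advancing time (a new reading comes with each control period).
- camera(name): name is "scene" or "top" or "wrist"; returns a dict with "frame" (384x512x3 uint8, blue, green, red), "fovy" (degrees; the focal length in pixels is half the picture's height over the tangent of half this angle, whatever the lens; pixels are square), "cx", "cy" (the principal point, pixels), "k1" (the pictures are not rectified: a ray, as slopes to the right and down, at radius r is drawn at 1 + k1 r^2 times it, then the intrinsics apply), "R" (3x3) and "t" (3): a world point X has camera coordinates R X + t; the wrist camera has in their place "hand_eye" (4x4, takes a point from camera to tool coordinates, whose origin is the TCP and whose axes are the flange's). Camera axes: x right, y down, z forward; pixel columns grow to the right and rows downward; lengths in m; the calibration is good to about 2 mm. A picture is of the moment at which its call begins: read the wrist's pose just before it. There is no depth.
- job_done(): hands the job in; it is judged then, once.
The state is a dict: "time": time; "joints": joint angles; "dq": joint speeds; "effort": joint torques, N m; "tcp_pos": TCP position; "tcp_rot": TCP orientation; "wrist_force": force on the tool from outside, world axes, zero at the start; "moment": the same for the moment, N m; "grip_width": finger opening in m; "grasp_force": force on a finger pad.
Only numpy, scipy, OpenCV 4.12 (cv2) and the standard library are available. Lean on these libraries where they do the work, as an engineer would, in place of code of your own. Each camera call takes 0.05 s, during which the arm holds its last target. There are 200 camera calls.

TASK

Use the red-handled scraper block to wipe all five loose resin chips off the trimming station's deck into its waste bin, without touching the chips with the gripper or bumping the specimen clamp on the deck. Then stand the scraper back upright in the middle of its blue mat and push the bin's orange hatch fully shut until its latch snaps in. Leave everything else where it stands.

Things in the scene. Friction and masses are not known exactly. Their poses are not given: they have to be found in the camera images.
- station: Trimming station, fixed: white deck with an open edge towards a waste bin. Origin on the table under the deck; +y runs along the deck to the bin, +x is its back, z up. Deck surface 60 mm up, y = -155 to 120 mm, x = -88 to 88 mm, with rims 8 mm thick, 18 mm high along x = +-88 and y = -155; none at y = 120, where the bin begins.
- bin_floor (a point): Centre of the bin's black inner floor, axes as the station's; 167.5 mm along +y from the station's origin, 6 mm above the table. Inside, the bin is 176 (x) x 95 (y) mm, from the deck's open edge to its outer wall; walls 60 mm high above the table, level with the deck.
- hatch (a joint): Orange hatch of the bin, 188 x 98 x 6 mm, hinged on the bin's outer edge. 0 = shut (level over the bin, top 67 mm above the table, free edge at the deck edge), 1.57 = upright, rad. It starts about upright. Stiff hinge: stays where left, 1 to 3 N at the free edge move it. In the last 0.2 rad the latch rides over the strike (about 6 to 8 N near the free edge) and snaps in; then 0.03 rad of play.
- hatch_axis (a point): Middle of the hatch's hinge line, 64 mm above the table, 218 mm along +y from the station's origin; axes as the station's, the hinge line is x. The panel is centred on the line in thickness; shut, it runs from here to -y.
- latch (a joint): Bevelled sprung bolt on the hatch's back (+x) edge near its free edge: 0 = fully out, up to 0.011 m when pushed in by the brass strike as it rides over it; springs out under it when the hatch is shut. The strike sits on a steel post 78 mm high behind the bin, at x = 100 to 118, y = 122 to 148 mm in the station's frame.
- clamp: Specimen clamp bolted on the deck (fixed), 32 x 32 mm and 46 mm high, aluminium with a blue cassette on top; origin under its centre on the deck. It stands in the half of the deck away from the bin, nearer the front or the back rim. It must not be bumped.
- chip1_c (a point): Loose offcut chip of hard resin, 28 x 20 x 14 mm, clear amber, 11 g, lying on the deck at any yaw; this is about its centre (7 mm above its underside).
- chip2_c (a point): Loose offcut chip of hard resin, 24 x 22 x 12 mm, orange, 11 g, lying on the deck at any yaw; this is about its centre (7 mm above its underside).
- chip3_c (a point): Loose offcut chip of hard resin, 27 x 17 x 14 mm, yellow, 11 g, lying on the deck at any yaw; this is about its centre (7 mm above its underside).
- chip4_c (a point): Loose offcut chip of hard resin, 22 x 20 x 16 mm, orange, 11 g, lying on the deck at any yaw; this is about its centre (7 mm above its underside).
- chip5_c (a point): Loose offcut chip of hard resin, 26 x 21 x 13 mm, yellow, 11 g, lying on the deck at any yaw; this is about its centre (7 mm above its underside).
- scraper_c (a point): Scraper block's centre, 46 mm above its foot (half-way up). Black rubber foot 92 mm long (along x) x 24 mm thick (along y) x 28 mm high, with a red upright handle 26 mm (x) x 24 mm (y) from 28 to 92 mm above the foot; 0.2 kg, most of it in the foot. Grip the handle 16 mm or more above this point, so that the fingertips clear the foot. It stands upright; x and -x are alike.
- mat: Blue mat, fixed, 140 (x) x 120 (y) x 3 mm, where the scraper stands at the start; origin under its centre.
- reagent: Amber bottle, 56 mm across, 150 mm high, origin under its centre. Leave alone.
- slidebox: Box of slides, 30 (x) x 80 (y) x 50 mm, white and green, origin under its centre. Leave alone.
- cassettes: Stack of four cassettes, 40 x 28 x 32 mm, origin under its centre. Leave alone.
- dish: White bowl, 80 mm across, 35 mm high, origin under its centre. Leave alone.
- beaker: Clear beaker, 68 mm across, 85 mm high, origin under its centre. Leave alone.
- xylene: White jar with blue cap, 60 mm across, 140 mm high, origin under its centre. Leave alone.

How it is judged:
By the outcome, as a careful person would: the job done as asked, in the order asked, and still so for the second after the job is handed in, with the robot touching nothing.
It also fails if it takes over 67 s, if anything falls off the work surface, if the arm or the gripper's body presses on something with over 40 N, if the wrist force passes 120 N, or if a joint passes its speed limit or range.

## Working session

There is one attempt and no reset: what is moved stays moved. The work goes in short steps, Python scripts to look and compute and a tool call to move; the robot and the scene stay as the last step left them, time stands still between calls to the robot, and variables do not carry over. Pictures are saved under pics/ and viewed, at most 10 in all, crops included, and the job is handed in when it is done.

Besides the shell and the picture viewer there is one more tool, called after "Request:" as name(argument=value, ...) on one line, values as JSON. carry_out: Moves the arm, as the interface text tells. Its arguments: {"type":"object","properties":{"series":{"type":"array"},"newtons":{"type":"number"}},"required":["series"]}

```bash
ls; mkdir -p pics
python3 - <<'E'
from rig import status, camera
import cv2, pickle, numpy as np
d={}
s=status.get_state(); print(s['tcp_pos'],np.round(s['tcp_rot'],3).tolist(),s['time'])
for n in ('top','scene'):
    c=camera(n); d[n]=c; cv2.imwrite(f'pics/{n}0.png',c['frame']); print(n,{k:(np.round(v,3).tolist()) for k,v in c.items() if k!='frame'})
pickle.dump(d,open('c0.pkl','wb'))
E
```

```text
pics
[ 0.24421162 -0.57481168  0.25543707] [[0.92, 0.391, -0.001], [0.391, -0.92, 0.001], [-0.0, -0.002, -1.0]] 0.0
top {'fovy': 46.871, 'cx': 257.286, 'cy': 194.908, 'k1': -0.08, 'R': [[-0.024, -1.0, 0.008], [-0.994, 0.023, -0.11], [0.11, -0.011, -0.994]], 't': [0.087, 0.524, 1.475]}
scene {'fovy': 54.811, 'cx': 254.359, 'cy': 189.719, 'k1': 0.008, 'R': [[0.498, 0.867, 0.008], [0.491, -0.274, -0.827], [-0.715, 0.415, -0.562]], 't': [-0.331, -0.173, 1.476]}
```

View pics/top0.png

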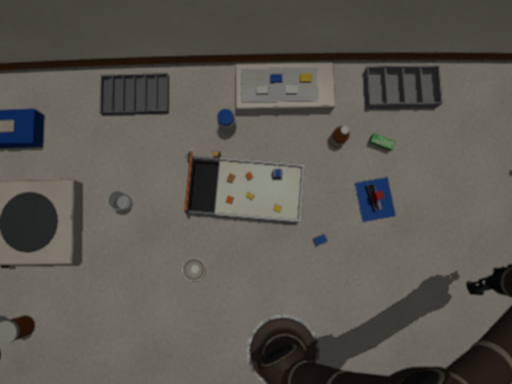

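View pics/scene0.png

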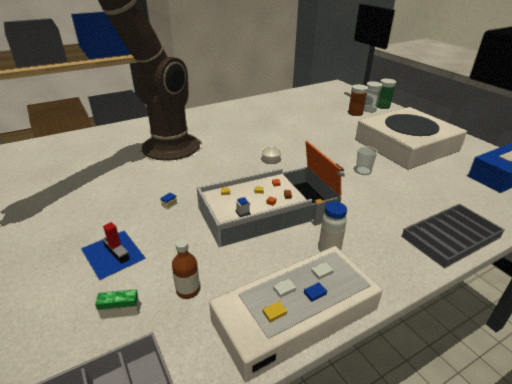

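The top view shows the station at about (245,190) with the bin on its left, five chips at about (230,200), (231,178), (249,176), (250,196) and (278,208), and the clamp at (277,174). The mat and scraper are at (375,198). The scene view agrees: the hatch is upright.

```bash
cat > h.py <<'E'
import numpy as np, cv2
from scipy.spatial.transform import Rotation as Ro
def rays(c,uv,pose=None):
    uv=np.atleast_2d(np.array(uv,float)); f=c['frame'].shape[0]/2/np.tan(np.radians(c['fovy'])/2)
    K=np.array([[f,0,c['cx']],[0,f,c['cy']],[0,0,1]])
    p=cv2.undistortPoints(uv[:,None],K,np.array([c['k1'],0,0,0.]))[:,0]
    d=np.c_[p,np.ones(len(p))]
    if 'hand_eye' in c:
        H=np.array(c['hand_eye']); R,t=pose
        return R@H[:3,3]+t,(np.array(R)@H[:3,:3]@d.T).T
    R=np.array(c['R']);return -R.T@np.array(c['t']),d@R
def plane(c,uv,z,pose=None):
    o,d=rays(c,uv,pose); return o+d*((z-o[2])/d[:,2])[:,None]
def blobs(frame,lo,hi,amin=6,box=None):
    m=cv2.inRange(cv2.cvtColor(frame,cv2.COLOR_BGR2HSV),np.array(lo),np.array(hi))
    if box is not None:
        k=np.zeros_like(m);x0,y0,x1,y1=box;k[y0:y1,x0:x1]=1;m*=k
    n,l,s,ce=cv2.connectedComponentsWithStats(m)
    return [(s[i,4],ce[i],(l==i).astype(np.uint8)) for i in range(1,n) if s[i,4]>=amin]
def rect(mask):
    cs,_=cv2.findContours(mask,cv2.RETR_EXTERNAL,cv2.CHAIN_APPROX_NONE)
    return cv2.boxPoints(cv2.minAreaRect(max(cs,key=cv2.contourArea)))
E
python3 - <<'E'
import pickle; from h import *
c=pickle.load(open('c0.pkl','rb'))['top']; F=c['frame']; np.set_printoptions(precision=3,suppress=True)
def show(n,b,z):
    for a,ce,m in b: print(n,a,ce.round(1),plane(c,ce,z)[0])
st=(180,145,310,228)
show('orange/yellow',blobs(F,(3,90,90),(30,255,255),8,st),.067)
show('blueclamp',blobs(F,(100,90,50),(130,255,255),6,st),.106)
b=max(blobs(F,(100,90,50),(130,255,255),200,(340,160,420,240)),key=lambda x:x[0]);
r=plane(c,rect(b[2]),.003);print('mat',r,r.mean(0))
show('red',blobs(F,(0,120,80),(8,255,255),6,(340,160,420,240))+blobs(F,(170,120,80),(180,255,255),6,(340,160,420,240)),.08)
show('black',blobs(F,(0,0,0),(180,255,50),20,(355,175,400,225)),.02)
for a,ce,m in blobs(F,(0,0,140),(180,60,255),800,(210,150,310,228)): 
    r=plane(c,rect(m),.06);print('deck',a,rect(m),r,r.mean(0))
for a,ce,m in blobs(F,(0,0,0),(180,255,45),300,(180,145,230,228)):
    r=plane(c,rect(m),.006);print('bin',a,rect(m),r,r.mean(0))
cv2.imwrite('pics/crop.png',cv2.resize(F[145:235,180:400],None,fx=3.6,fy=3.6,interpolation=cv2.INTER_CUBIC))
E
```

```text
orange/yellow 130 [188.  180.5] [0.575 0.304 0.067]
orange/yellow 25 [215. 153.] [0.666 0.213 0.067]
orange/yellow 36 [248.8 175.6] [0.587 0.102 0.067]
orange/yellow 40 [230.4 177.7] [0.581 0.163 0.067]
orange/yellow 39 [249.6 195.5] [0.52  0.1   0.067]
orange/yellow 42 [229.2 199.3] [0.509 0.168 0.067]
orange/yellow 45 [277.3 208. ] [0.477 0.01  0.067]
blueclamp 42 [277.5 173. ] [0.587 0.008 0.106]
mat [[ 0.563 -0.266  0.003]
 [ 0.583 -0.382  0.003]
 [ 0.447 -0.401  0.003]
 [ 0.428 -0.286  0.003]] [ 0.505 -0.334  0.003]
red 29 [378.7 194.9] [ 0.511 -0.326  0.08 ]
red 17 [380.2 194.4] [ 0.512 -0.331  0.08 ]
black 195 [371.7 197. ] [ 0.511 -0.319  0.02 ]
deck 3025 [[216.188 210.926]
 [220.631 162.057]
 [299.254 169.205]
 [294.811 218.074]] [[ 0.472  0.212  0.06 ]
 [ 0.636  0.195  0.06 ]
 [ 0.606 -0.068  0.06 ]
 [ 0.442 -0.047  0.06 ]] [0.539 0.073 0.06 ]
bin 1344 [[185.769 212.846]
 [192.677 157.585]
 [219.138 160.892]
 [212.231 216.154]] [[0.472 0.321 0.006]
 [0.664 0.296 0.006]
 [0.65  0.204 0.006]
 [0.459 0.23  0.006]] [0.561 0.263 0.006]
```

View pics/crop.png

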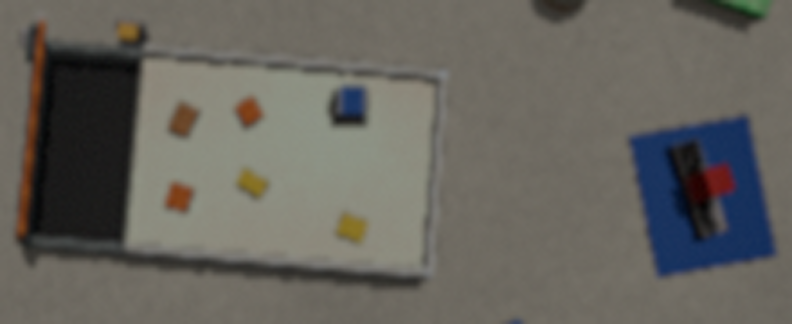

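Station pose is roughly origin (0.541, 0.090), yaw -0.11. Mat is at about (0.505, -0.334), yaw 0.15. I'm moving above the scraper for a close look.

Request:
carry_out(series=[{"travel":[0.038,-0.014,0],"rotation":[0,0,0],"jaw":-1},{"travel":[0.046,-0.017,0],"rotation":[0,0,0],"jaw":-1},{"travel":[0.046,-0.017,0],"rotation":[0,0,0],"jaw":-1},{"travel":[0.046,-0.017,0],"rotation":[0,0,0],"jaw":-1},{"travel":[0.046,-0.017,0],"rotation":[0,0,0],"jaw":-1}])

```text
time: 0.6
tcp_pos: [0.4176, -0.4113, 0.256]
tcp_rot: [[0.92, 0.391, -0.0], [0.391, -0.92, 0.0], [-0.0, -0.0, -1.0]]
wrist_force: [1.2, -0.7, -0.2]
grip_width: 0.0855
grasp_force: 0.0
```

Request:
carry_out(series=[{"travel":[0.046,-0.017,0],"rotation":[0,0,0],"jaw":-1},{"travel":[0.042,-0.015,0],"rotation":[0,0,0],"jaw":-1},{"travel":[0.033,-0.012,0],"rotation":[0,0,0.1],"jaw":-1},{"travel":[0,0,0],"rotation":[0,0,0.1],"jaw":-1},{"travel":[0,0,0],"rotation":[0,0,0],"jaw":-1}])

```text
time: 1.1
tcp_pos: [0.5114, -0.3238, 0.2557]
tcp_rot: [[0.979, 0.202, -0.001], [0.202, -0.979, 0.001], [-0.001, -0.001, -1.0]]
wrist_force: [-0.9, -1.1, -0.4]
grip_width: 0.0856
grasp_force: 0.0
```

Run:
```python
from rig import status, camera
import cv2, pickle, numpy as np
s=status.get_state(); c=camera('wrist'); pickle.dump((s,c),open('w1.pkl','wb')); cv2.imwrite('pics/w1.png',c['frame'])
print(s['time'],s['tcp_pos'],np.round(s['tcp_rot'],3).tolist(),np.round(c['hand_eye'],3).tolist(),c['fovy'])
```

```text
1.1 [ 0.51144939 -0.32381248  0.25566031] [[0.979, 0.202, -0.001], [0.202, -0.979, 0.001], [-0.001, -0.001, -1.0]] [[-0.0, -0.956, -0.293, 0.075], [1.0, -0.0, 0.0, -0.001], [-0.0, -0.293, 0.956, -0.116], [0.0, 0.0, 0.0, 1.0]] 59.36094352243815
```

View pics/w1.png

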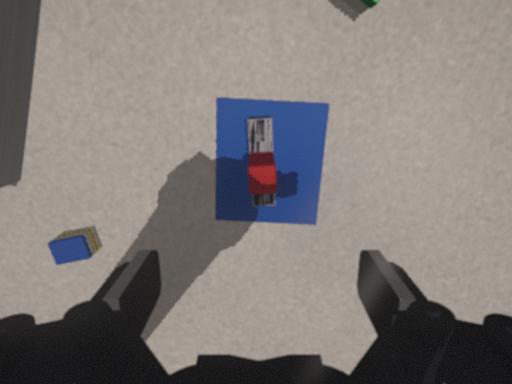

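The wrist view shows the mat with corners at about (217,98), (328,104), (316,224), (216,219). The foot spans rows 117 to 206 and columns 248 to 275, with the red handle at (262,173).

Run:
```python
import pickle; from h import *
np.set_printoptions(precision=4,suppress=True)
s,c=pickle.load(open('w1.pkl','rb')); P=(np.array(s['tcp_rot']),np.array(s['tcp_pos'])); F=c['frame']
m=sum(b[2] for b in blobs(F,(105,120,40),(130,255,255),100,(200,80,350,240)))
cs=cv2.findContours(m,0,2)[0]; h=cv2.convexHull(np.vstack(cs)); q=cv2.approxPolyDP(h,8,True)[:,0]; print(q)
r=plane(c,q,.003,P); print(r, r.mean(0)); print([np.linalg.norm(r[i]-r[i-1]) for i in range(4)])
R=F.copy();red=max(blobs(F,(0,120,40),(8,255,255),50)+blobs(F,(172,120,40),(180,255,255),50),key=lambda b:b[0]); 
ys,xs=np.where(red[2]); print('red box',xs.min(),xs.max(),ys.min(),ys.max())
V=cv2.cvtColor(F,cv2.COLOR_BGR2HSV)[:,:,2]
for y in range(150,200,5): print(y,np.where(red[2][y])[0][[0,-1]] if red[2][y].any() else '', V[y,262])
f=plane(c,[(248,117),(272,117),(254,206),(275,206)],.031,P); print('foot',f,f.mean(0))
cv2.imwrite('pics/w1c.png',cv2.resize(F[90:235,200:345],None,fx=4,fy=4,interpolation=cv2.INTER_CUBIC))
```

```text
[[218  99]
 [327 105]
 [314 222]
 [217 218]]
[[ 0.5651 -0.2674  0.003 ]
 [ 0.5823 -0.3814  0.003 ]
 [ 0.4502 -0.4011  0.003 ]
 [ 0.4322 -0.2886  0.003 ]] [ 0.5075 -0.3346  0.003 ]
[np.float64(0.1345972733808908), np.float64(0.11531082055038144), np.float64(0.13351068913693234), np.float64(0.11398464758322022)]
red box 248 275 153 194
150  142
155 [251 271] 77
160 [250 272] 80
165 [249 274] 114
170 [248 274] 156
175 [249 275] 152
180 [249 275] 152
185 [250 275] 84
190 [250 275] 85
195  47
foot [[ 0.5557 -0.3023  0.031 ]
 [ 0.5605 -0.3255  0.031 ]
 [ 0.4654 -0.3265  0.031 ]
 [ 0.47   -0.3485  0.031 ]] [ 0.5129 -0.3257  0.031 ]
```

View pics/w1c.png

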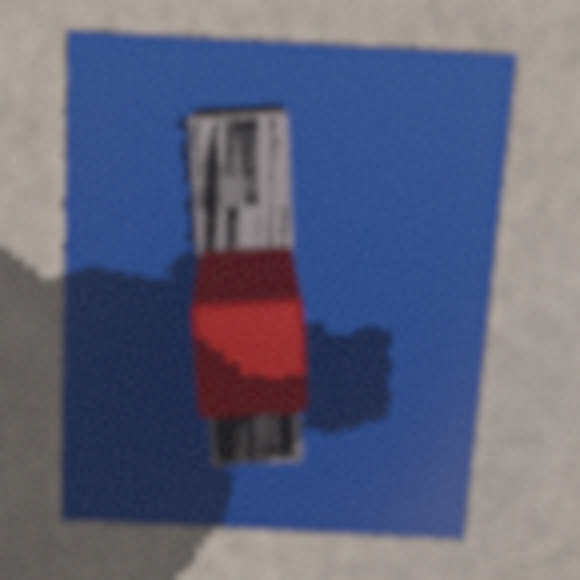

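The crop shows the handle's top face at pixels (248,165), (275,165), (250,194), (276,193). The foot ends are at rows 117 and 206.

Run:
```python
import pickle; from h import *
np.set_printoptions(precision=4,suppress=True)
s,c=pickle.load(open('w1.pkl','rb')); P=(np.array(s['tcp_rot']),np.array(s['tcp_pos']))
for n,uv,z in (('handle',[(248,165),(275.3,165),(250,194),(276.5,193)],.095),('foot',[(246.8,118),(271.8,117),(253,206.3),(275.5,205)],.031)):
    f=plane(c,uv,z,P); m=f.mean(0); v=f[0]+f[1]-f[2]-f[3]; print(n,f,m,np.arctan2(v[1],v[0]),'tool shift',P[0].T@(m-P[1]))
```

```text
handle [[ 0.5227 -0.3108  0.095 ]
 [ 0.5273 -0.3332  0.095 ]
 [ 0.498  -0.3174  0.095 ]
 [ 0.5035 -0.3395  0.095 ]] [ 0.5128 -0.3252  0.095 ] 0.2599871698919448 tool shift [0.0012 0.0018 0.1607]
foot [[ 0.5546 -0.3013  0.031 ]
 [ 0.5605 -0.3253  0.031 ]
 [ 0.4649 -0.3255  0.031 ]
 [ 0.4712 -0.3488  0.031 ]] [ 0.5128 -0.3252  0.031 ] 0.2604917218248064 tool shift [0.0012 0.0018 0.2247]
```

Request:
carry_out(series=[{"travel":[0.001,0.002,0.03],"rotation":[0,0,-0.057],"jaw":-1},{"travel":[0,0,0.045],"rotation":[0,0,0],"jaw":-1},{"travel":[0,0,0.045],"rotation":[0,0,0],"jaw":-1},{"travel":[0,0,0.04],"rotation":[0,0,0],"jaw":-1},{"travel":[0,0,0.017],"rotation":[0,0,0],"jaw":-1}])

```text
time: 1.65
tcp_pos: [0.5089, -0.3272, 0.0752]
tcp_rot: [[0.966, 0.257, -0.005], [0.257, -0.966, 0.002], [-0.005, -0.004, -1.0]]
wrist_force: [-1.3, -0.6, 0.2]
grip_width: 0.086
grasp_force: 0.0
```

Request:
carry_out(series=[{"travel":[0,0,0],"rotation":[0,0,0],"jaw":1},{"travel":[0,0,0],"rotation":[0,0,0],"jaw":1},{"travel":[0,0,0],"rotation":[0,0,0],"jaw":1},{"travel":[0,0,0],"rotation":[0,0,0],"jaw":1},{"travel":[0,0,0],"rotation":[0,0,0],"jaw":1}], newtons=50)

```text
time: 2.15
tcp_pos: [0.5129, -0.3275, 0.0809]
tcp_rot: [[0.967, 0.256, 0.002], [0.256, -0.967, -0.001], [0.002, 0.002, -1.0]]
wrist_force: [-2.5, 1.2, 6.6]
grip_width: 0.0236
grasp_force: 50.5
```

Request:
carry_out(series=[{"travel":[0,0,0],"rotation":[0,0,0],"jaw":1},{"travel":[0,0,0],"rotation":[0,0,0],"jaw":1},{"travel":[0,0,0],"rotation":[0,0,0],"jaw":1},{"travel":[0,0,0],"rotation":[0,0,0],"jaw":1},{"travel":[0,0,0],"rotation":[0,0,0],"jaw":1}])

```text
time: 2.65
tcp_pos: [0.5129, -0.3275, 0.081]
tcp_rot: [[0.967, 0.256, 0.002], [0.256, -0.967, -0.002], [0.002, 0.002, -1.0]]
wrist_force: [-1.0, -0.3, 6.5]
grip_width: 0.0231
grasp_force: 50.6
```

Request:
carry_out(series=[{"travel":[0,0,-0.03],"rotation":[0,0,0],"jaw":1},{"travel":[0,0,-0.04],"rotation":[0,0,0.072],"jaw":1},{"travel":[0,0,-0.04],"rotation":[0,0,0.1],"jaw":1},{"travel":[0,0,-0.04],"rotation":[0,0,0.1],"jaw":1},{"travel":[0,0,-0.03],"rotation":[0,0,0.1],"jaw":1}])

```text
time: 3.15
tcp_pos: [0.5125, -0.327, 0.2625]
tcp_rot: [[0.993, -0.117, 0.003], [-0.117, -0.993, -0.001], [0.003, 0.001, -1.0]]
wrist_force: [-0.1, 0.0, -2.7]
grip_width: 0.0232
grasp_force: 49.8
```

Request:
carry_out(series=[{"travel":[-0.005,-0.03,0],"rotation":[0,0,0],"jaw":1},{"travel":[-0.008,-0.045,0],"rotation":[0,0,0],"jaw":1},{"travel":[-0.008,-0.045,0],"rotation":[0,0,0],"jaw":1},{"travel":[-0.008,-0.045,0],"rotation":[0,0,0],"jaw":1},{"travel":[-0.008,-0.045,0],"rotation":[0,0,0],"jaw":1}])

```text
time: 3.65
tcp_pos: [0.4985, -0.1122, 0.2597]
tcp_rot: [[0.994, -0.113, 0.001], [-0.113, -0.994, -0.0], [0.001, 0.0, -1.0]]
wrist_force: [0.8, -0.3, -2.2]
grip_width: 0.0235
grasp_force: 49.7
```

Request:
carry_out(series=[{"travel":[-0.008,-0.045,0],"rotation":[0,0,0],"jaw":1},{"travel":[-0.006,-0.037,0],"rotation":[0,0,0],"jaw":1},{"travel":[0,0,0],"rotation":[0,0,0],"jaw":1},{"travel":[0,0,0],"rotation":[0,0,0],"jaw":1}])

```text
time: 4.05
tcp_pos: [0.4943, -0.0302, 0.2597]
tcp_rot: [[0.994, -0.11, 0.001], [-0.11, -0.994, -0.0], [0.001, 0.0, -1.0]]
wrist_force: [-0.3, -1.0, -3.2]
grip_width: 0.0232
grasp_force: 50.0
```

Run:
```python
from rig import status, camera
import cv2, pickle, numpy as np
s=status.get_state(); c=camera('wrist'); pickle.dump((s,c),open('w2.pkl','wb')); cv2.imwrite('pics/w2.png',cv2.resize(c['frame'],(768,576),interpolation=cv2.INTER_CUBIC))
print(s['time'],s['tcp_pos'],np.round(s['tcp_rot'],3).tolist())
```

```text
4.05 [ 0.49434573 -0.0301661   0.25966357] [[0.994, -0.11, 0.001], [-0.11, -0.994, -0.0], [0.001, 0.0, -1.0]]
```

View pics/w2.png

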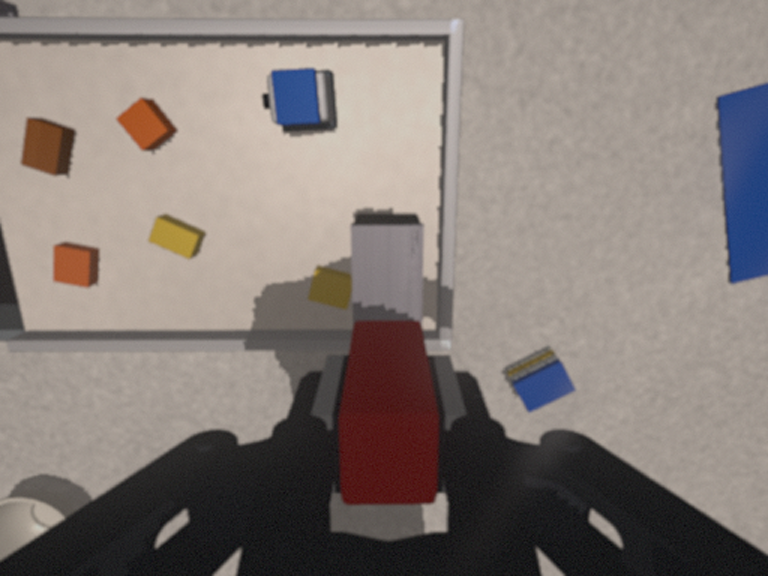

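The wrist view shows all five chips, the clamp (blue top at (295,97) in the 1.5x picture), the back rim at row 28, the right rim at columns 441 to 463, and the scraper held upright.

Run:
```python
import pickle; from h import *
np.set_printoptions(precision=4,suppress=True)
s,c=pickle.load(open('w2.pkl','rb')); P=(np.array(s['tcp_rot']),np.array(s['tcp_pos']))
p=lambda uv,z:plane(c,np.array(uv)/1.5,z,P)
a=-.111;X=np.array([np.cos(a),np.sin(a),0]);Y=np.array([-np.sin(a),np.cos(a),0]);O=np.array([.541,.090,0])
def st(n,q):
    for r in q: print(n,r,'st',(r-O)@X,(r-O)@Y)
st('rim back outer top',p([(50,18),(463,20)],.078))
st('rim back inner top',p([(50,36),(445,36)],.078))
st('rim right outer top',p([(463,20),(451,345)],.078))
st('rim right inner top',p([(445,36),(440,330)],.078))
st('rim front inner top',p([(40,342),(340,342)],.078))
st('rim front outer top',p([(40,350),(330,350)],.078))
st('deck edge',p([(0,225),(22,325)],.06))
st('chips',p([(146,124),(48,146),(176,236),(76,264),(330,287)],.067))
st('clamp top corners',p([(271,70),(318,68),(274,126),(323,123)],.106))
st('mat near edge',p([(718,98),(733,282)],.003))
```

```text
rim back outer top [0.6443 0.1327 0.078 ] st 0.09796484944972275 0.053868213608139724
rim back outer top [ 0.6205 -0.0824  0.078 ] st 0.09807228905653743 -0.16252173500952782
rim back inner top [0.6361 0.1354 0.078 ] st 0.08947496914353403 0.05561666299210801
rim back inner top [ 0.614  -0.0724  0.078 ] st 0.09049269062256507 -0.15330093782197593
rim right outer top [ 0.6205 -0.0824  0.078 ] st 0.09807228905653743 -0.16252173500952782
rim right outer top [ 0.4356 -0.0624  0.078 ] st -0.0878655623179156 -0.16316607403232727
rim right inner top [ 0.614  -0.0724  0.078 ] st 0.09049269062256507 -0.15330093782197593
rim right inner top [ 0.4466 -0.0563  0.078 ] st -0.07760588013973213 -0.15585033691511688
rim front inner top [0.4667 0.1953 0.078 ] st -0.08549208450220142 0.09638831920413188
rim front inner top [0.4455 0.0076 0.078 ] st -0.08580620445829702 -0.09246834207483665
rim front outer top [0.4614 0.1969 0.078 ] st -0.09097081672030971 0.09746366470428813
rim front outer top [0.4407 0.0147 0.078 ] st -0.09133383639919067 -0.08592789777843908
deck edge [0.5398 0.2093 0.06  ] st -0.0
[... 291 characters left out ...]
19685719525240748 0.007777850739540002
chips [0.5116 0.1657 0.067 ] st -0.037564364890128356 0.07194522593542678
chips [0.4792 0.0104 0.067 ] st -0.05257805906031055 -0.08600323357121861
clamp top corners [0.6041 0.017  0.106 ] st 0.07076051097728783 -0.06553340278486683
clamp top corners [ 0.6025 -0.006   0.106 ] st 0.07173177396640294 -0.08862069099936064
clamp top corners [0.5782 0.0202 0.106 ] st 0.044673364313051404 -0.06521039000643501
clamp top corners [ 0.5769 -0.0046  0.106 ] st 0.04617158926459802 -0.09007150304523415
mat near edge [ 0.5653 -0.2641  0.003 ] st 0.06334418461926236 -0.3491993931802804
mat near edge [ 0.4305 -0.286   0.003 ] st -0.06815504487736976 -0.3859340762677093
```

The rims lie outside ±88, so the origin is (0.543, 0.0895), and the scraper is in line with lane 1. Lowering it now.

Request:
carry_out(series=[{"travel":[0,0,0.035],"rotation":[0,0,0],"jaw":1},{"travel":[0,0,0.04],"rotation":[0,0,0],"jaw":1},{"travel":[0,0,0.03],"rotation":[0,0,0],"jaw":1},{"travel":[0,0,0.012],"rotation":[0,0,0],"jaw":1},{"travel":[0,0,0],"rotation":[0,0,0],"jaw":1}])

```text
time: 4.6
tcp_pos: [0.4937, -0.0321, 0.141]
tcp_rot: [[0.993, -0.115, -0.003], [-0.115, -0.993, -0.0], [-0.003, 0.001, -1.0]]
wrist_force: [0.5, -0.8, -0.9]
grip_width: 0.0236
grasp_force: 49.8
```

Request:
carry_out(series=[{"travel":[0,0,0.002],"rotation":[0,0,0],"jaw":1},{"travel":[0,0,0],"rotation":[0,0,0],"jaw":1}])

```text
time: 4.8
tcp_pos: [0.4956, -0.0313, 0.1416]
tcp_rot: [[0.994, -0.114, 0.003], [-0.114, -0.994, -0.0], [0.003, -0.0, -1.0]]
wrist_force: [0.7, -0.1, -2.2]
grip_width: 0.0237
grasp_force: 49.8
```

Request:
carry_out(series=[{"travel":[0,-0.006,0.001],"rotation":[0,0,0],"jaw":1},{"travel":[0,-0.008,0],"rotation":[0,0,0],"jaw":1},{"travel":[0,-0.01,0],"rotation":[0,0,0],"jaw":1},{"travel":[0,-0.01,0],"rotation":[0,0,0],"jaw":1},{"travel":[0,-0.01,0],"rotation":[0,0,0],"jaw":1}])

```text
time: 5.3
tcp_pos: [0.4996, 0.0141, 0.1394]
tcp_rot: [[0.994, -0.112, 0.0], [-0.112, -0.994, 0.0], [0.0, -0.0, -1.0]]
wrist_force: [-0.3, -0.8, -2.5]
grip_width: 0.0237
grasp_force: 50.0
```

Request:
carry_out(series=[{"travel":[0,-0.01,0],"rotation":[0,0,0],"jaw":1},{"travel":[0,-0.01,0],"rotation":[0,0,0],"jaw":1},{"travel":[0,-0.01,0],"rotation":[0,0,0],"jaw":1},{"travel":[0,-0.01,0],"rotation":[0,0,0],"jaw":1},{"travel":[0,-0.01,0],"rotation":[0,0,0],"jaw":1}])

```text
time: 5.8
tcp_pos: [0.5052, 0.0632, 0.1392]
tcp_rot: [[0.994, -0.113, -0.0], [-0.113, -0.994, -0.0], [-0.0, 0.0, -1.0]]
wrist_force: [-0.3, 0.2, -3.0]
grip_width: 0.0236
grasp_force: 50.0
```

Request:
carry_out(series=[{"travel":[0,-0.01,0],"rotation":[0,0,0],"jaw":1},{"travel":[0,-0.01,0],"rotation":[0,0,0],"jaw":1},{"travel":[0,-0.01,0],"rotation":[0,0,0],"jaw":1},{"travel":[0,-0.01,0],"rotation":[0,0,0],"jaw":1},{"travel":[0,-0.01,0],"rotation":[0,0,0],"jaw":1}])

```text
time: 6.3
tcp_pos: [0.5109, 0.1129, 0.1393]
tcp_rot: [[0.994, -0.113, -0.0], [-0.113, -0.994, -0.0], [0.0, 0.0, -1.0]]
wrist_force: [-0.0, -0.9, -2.0]
grip_width: 0.0232
grasp_force: 50.0
```

Request:
carry_out(series=[{"travel":[0,-0.01,0],"rotation":[0,0,0],"jaw":1},{"travel":[0,-0.01,0],"rotation":[0,0,0],"jaw":1},{"travel":[0,-0.01,0],"rotation":[0,0,0],"jaw":1},{"travel":[0,-0.01,0],"rotation":[0,0,0],"jaw":1},{"travel":[0,-0.01,0],"rotation":[0,0,0],"jaw":1}])

```text
time: 6.8
tcp_pos: [0.5165, 0.1626, 0.1393]
tcp_rot: [[0.994, -0.113, 0.0], [-0.113, -0.994, -0.0], [0.0, 0.0, -1.0]]
wrist_force: [-0.7, -0.2, -1.8]
grip_width: 0.0231
grasp_force: 50.0
```

Request:
carry_out(series=[{"travel":[0,-0.01,0],"rotation":[0,0,0],"jaw":1},{"travel":[0,-0.01,0],"rotation":[0,0,0],"jaw":1},{"travel":[0,-0.01,0],"rotation":[0,0,0],"jaw":1},{"travel":[0,-0.01,0],"rotation":[0,0,0],"jaw":1},{"travel":[0,-0.008,0],"rotation":[0,0,0],"jaw":1}])

```text
time: 7.3
tcp_pos: [0.5219, 0.2106, 0.1393]
tcp_rot: [[0.994, -0.113, 0.0], [-0.113, -0.994, 0.0], [0.0, -0.0, -1.0]]
wrist_force: [1.5, 0.0, -1.6]
grip_width: 0.0234
grasp_force: 50.0
```

Run:
```python
from rig import status, camera
import cv2, pickle, numpy as np; from h import *
s=status.get_state(); c=camera('wrist'); t=camera('top')
a=cv2.resize(c['frame'],(480,360)); b=cv2.resize(t['frame'][140:230,180:310],(480,332),interpolation=cv2.INTER_CUBIC)[:,:320]
cv2.imwrite('pics/w3.png',np.hstack([a,np.pad(b,((0,28),(0,0),(0,0)))]))
p=np.array(s['tcp_pos'])-[.543,.0895,0];A=-.111
print(s['time'],s['tcp_pos'],p[0]*np.cos(A)+p[1]*np.sin(A),-p[0]*np.sin(A)+p[1]*np.cos(A))
```

```text
7.3 [0.52189605 0.21056556 0.1392649 ] -0.03438477162075308 0.11798277161962434
```

View pics/w3.png

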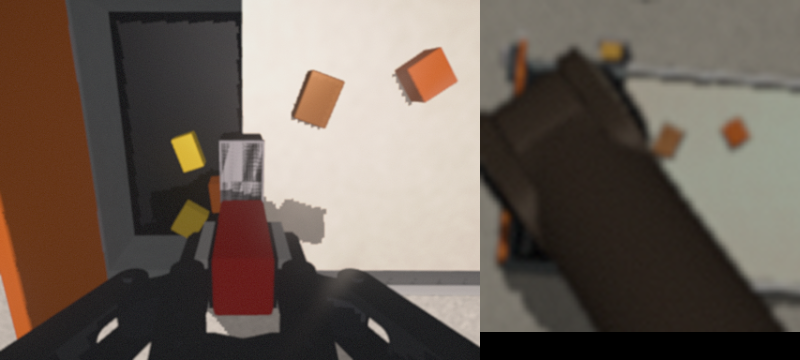

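Three chips are in the bin, and two remain in the back lane. Lifting over to lane 2.

Request:
carry_out(series=[{"travel":[0,0,-0.03],"rotation":[0,0,0],"jaw":1},{"travel":[0,0,-0.04],"rotation":[0,0,0],"jaw":1},{"travel":[0.015,0.03,0],"rotation":[0,0,0],"jaw":1},{"travel":[0.02,0.04,0],"rotation":[0,0,0],"jaw":1},{"travel":[0.02,0.04,0],"rotation":[0,0,0],"jaw":1}])

```text
time: 7.9
tcp_pos: [0.5643, 0.0926, 0.2098]
tcp_rot: [[0.994, -0.112, 0.001], [-0.112, -0.994, -0.0], [0.001, 0.0, -1.0]]
wrist_force: [1.7, -0.6, -2.2]
grip_width: 0.0229
grasp_force: 50.0
```

Request:
carry_out(series=[{"travel":[0.015,0.035,0],"rotation":[0,0,0],"jaw":1},{"travel":[0,0,0],"rotation":[0,0,0],"jaw":1},{"travel":[0,0,0],"rotation":[0,0,0],"jaw":1}])

```text
time: 8.2
tcp_pos: [0.575, 0.0559, 0.2091]
tcp_rot: [[0.993, -0.116, -0.0], [-0.116, -0.993, -0.0], [-0.0, 0.0, -1.0]]
wrist_force: [0.1, 0.9, -2.5]
grip_width: 0.0236
grasp_force: 49.9
```

Request:
carry_out(series=[{"travel":[0,0,0.03],"rotation":[0,0,0],"jaw":1},{"travel":[0,0,0.025],"rotation":[0,0,0],"jaw":1},{"travel":[0,0,0.015],"rotation":[0,0,0],"jaw":1},{"travel":[0,0,0],"rotation":[0,0,0],"jaw":1}])

```text
time: 8.6
tcp_pos: [0.574, 0.0598, 0.1382]
tcp_rot: [[0.994, -0.11, -0.002], [-0.11, -0.994, 0.001], [-0.002, -0.001, -1.0]]
wrist_force: [-0.0, -0.0, -1.9]
grip_width: 0.0234
grasp_force: 50.2
```

Request:
carry_out(series=[{"travel":[0,-0.006,0],"rotation":[0,0,0],"jaw":1},{"travel":[0,-0.01,0],"rotation":[0,0,0],"jaw":1},{"travel":[0,-0.01,0],"rotation":[0,0,0],"jaw":1},{"travel":[0,-0.01,0],"rotation":[0,0,0],"jaw":1},{"travel":[0,-0.01,0],"rotation":[0,0,0],"jaw":1}])

```text
time: 9.1
tcp_pos: [0.5803, 0.1046, 0.1395]
tcp_rot: [[0.994, -0.112, 0.0], [-0.112, -0.994, 0.0], [0.0, -0.0, -1.0]]
wrist_force: [-1.1, -0.6, -2.4]
grip_width: 0.0238
grasp_force: 50.2
```

Request:
carry_out(series=[{"travel":[0,-0.01,0],"rotation":[0,0,0],"jaw":1},{"travel":[0,-0.01,0],"rotation":[0,0,0],"jaw":1},{"travel":[0,-0.01,0],"rotation":[0,0,0],"jaw":1},{"travel":[0,-0.01,0],"rotation":[0,0,0],"jaw":1},{"travel":[0,-0.01,0],"rotation":[0,0,0],"jaw":1}])

```text
time: 9.6
tcp_pos: [0.5859, 0.1537, 0.1392]
tcp_rot: [[0.994, -0.113, -0.0], [-0.113, -0.994, -0.0], [-0.0, 0.0, -1.0]]
wrist_force: [-0.3, -0.2, -2.1]
grip_width: 0.0234
grasp_force: 50.2
```

Request:
carry_out(series=[{"travel":[0,-0.01,0],"rotation":[0,0,0],"jaw":1},{"travel":[0,-0.01,0],"rotation":[0,0,0],"jaw":1},{"travel":[0,-0.01,0],"rotation":[0,0,0],"jaw":1},{"travel":[0,-0.01,0],"rotation":[0,0,0],"jaw":1},{"travel":[0,-0.01,0],"rotation":[0,0,0],"jaw":1}])

```text
time: 10.1
tcp_pos: [0.5916, 0.2034, 0.1392]
tcp_rot: [[0.994, -0.113, -0.0], [-0.113, -0.994, 0.0], [-0.0, -0.0, -1.0]]
wrist_force: [0.5, 0.8, -1.3]
grip_width: 0.0233
grasp_force: 50.2
```

Request:
carry_out(series=[{"travel":[0,0,0],"rotation":[0,0,0],"jaw":1},{"travel":[0,0,-0.03],"rotation":[0,0,0],"jaw":1},{"travel":[0,0,-0.045],"rotation":[0,0,0],"jaw":1},{"travel":[0,0.01,-0.045],"rotation":[0,0,0],"jaw":1},{"travel":[-0.02,0.03,0],"rotation":[0,0,0],"jaw":1}])

```text
time: 10.6
tcp_pos: [0.5713, 0.168, 0.266]
tcp_rot: [[0.994, -0.111, 0.012], [-0.111, -0.994, 0.005], [0.011, -0.007, -1.0]]
wrist_force: [1.1, 0.2, -2.1]
grip_width: 0.0237
grasp_force: 50.2
```

Run:
```python
from rig import status, camera
import cv2, pickle, numpy as np; from h import *
s=status.get_state(); c=camera('wrist'); t=camera('scene')
a=cv2.resize(c['frame'],(480,360)); b=cv2.resize(t['frame'][135:245,190:350],(320,220),interpolation=cv2.INTER_CUBIC)
cv2.imwrite('pics/w4.png',np.hstack([a,np.pad(b,((0,140),(0,0),(0,0)))]))
print(s['time'],s['tcp_pos'],np.round(s['tcp_rot'],3).tolist())
```

```text
10.6 [0.57125512 0.16800269 0.26597113] [[0.994, -0.111, 0.012], [-0.111, -0.994, 0.005], [0.011, -0.007, -1.0]]
```

View pics/w4.png

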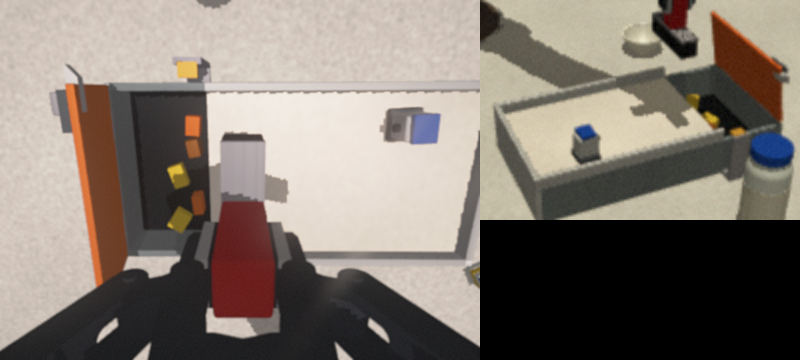

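All five chips are in the bin. Carrying the scraper back to the mat.

Request:
carry_out(series=[{"travel":[0,0.03,0],"rotation":[0,0,0],"jaw":1},{"travel":[-0.001,0.046,0],"rotation":[0,0,0],"jaw":1},{"travel":[-0.001,0.046,0],"rotation":[0,0,0],"jaw":1},{"travel":[-0.001,0.046,0],"rotation":[0,0,0],"jaw":1},{"travel":[-0.001,0.046,0],"rotation":[0,0,0],"jaw":1}])

```text
time: 11.2
tcp_pos: [0.5382, -0.0491, 0.259]
tcp_rot: [[0.994, -0.113, -0.001], [-0.113, -0.994, -0.0], [-0.001, 0.0, -1.0]]
wrist_force: [1.1, -0.9, -1.9]
grip_width: 0.0234
grasp_force: 50.4
```

Request:
carry_out(series=[{"travel":[-0.001,0.046,0],"rotation":[0,0,0],"jaw":1},{"travel":[-0.001,0.046,0],"rotation":[0,0,0],"jaw":1},{"travel":[-0.001,0.046,0],"rotation":[0,0,0],"jaw":1},{"travel":[-0.001,0.046,0],"rotation":[0,0,0],"jaw":1},{"travel":[-0.001,0.046,0],"rotation":[0,0,0],"jaw":1}])

```text
time: 11.7
tcp_pos: [0.5072, -0.277, 0.259]
tcp_rot: [[0.994, -0.113, -0.0], [-0.113, -0.994, 0.0], [-0.0, 0.0, -1.0]]
wrist_force: [0.9, 0.3, -1.9]
grip_width: 0.0232
grasp_force: 50.4
```

Request:
carry_out(series=[{"travel":[0,0.04,0],"rotation":[0,0,0],"jaw":1},{"travel":[0,0.016,0],"rotation":[0,0,-0.131],"jaw":1},{"travel":[0,0,0],"rotation":[0,0,-0.131],"jaw":1},{"travel":[0,0,0],"rotation":[0,0,0],"jaw":1},{"travel":[0,0,0],"rotation":[0,0,0],"jaw":1}])

```text
time: 12.2
tcp_pos: [0.5016, -0.3304, 0.2588]
tcp_rot: [[0.989, 0.145, -0.001], [0.145, -0.989, 0.001], [-0.001, -0.001, -1.0]]
wrist_force: [0.6, 0.8, -1.6]
grip_width: 0.0237
grasp_force: 50.3
```

Run:
```python
from rig import status, camera
import pickle; from h import *
np.set_printoptions(precision=4,suppress=True)
s=status.get_state(); c=camera('wrist'); P=(np.array(s['tcp_rot']),np.array(s['tcp_pos'])); F=c['frame']
pickle.dump((s,c),open('w5.pkl','wb'));cv2.imwrite('pics/w5.png',F)
print(P[1],P[0].tolist(),'shift to mat centre',P[0].T@(np.array([.5065,-.334,.081])-P[1]))
m=sum(b[2] for b in blobs(F,(105,120,30),(130,255,255),60))
ys,xs=np.where(m); q=np.argmax(-ys); 
h=cv2.approxPolyDP(cv2.convexHull(np.vstack(cv2.findContours(m,0,2)[0])),6,True)[:,0]; print(h, plane(c,h,.003,P)[:,:2])
```

```text
[ 0.5016 -0.3304  0.2588] [[0.9894752373332976, 0.1447009017514838, -0.0006354026456548866], [0.1447013376656921, -0.9894751272295077, 0.000703897655222708], [-0.0005268604881998698, -0.0007884329122424663, -0.9999995503956833]] shift to mat centre [0.0045 0.0044 0.1778]
[[320  91]
 [313 210]
 [ 60 262]
 [ 52 244]
 [210  91]] [[ 0.5818 -0.3823]
 [ 0.4495 -0.4006]
 [ 0.3382 -0.1068]
 [ 0.3614 -0.0979]
 [ 0.5651 -0.2675]]
```

View pics/w5.png

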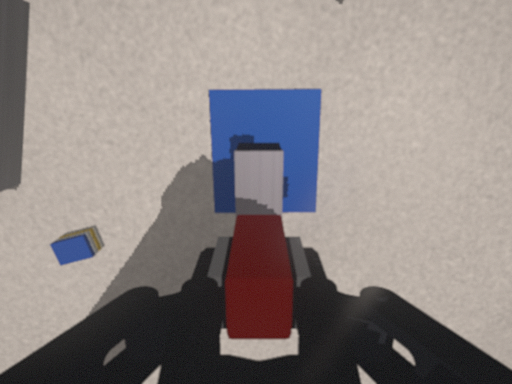

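Request:
carry_out(series=[{"travel":[0.005,0.0045,0.03],"rotation":[0,0,0],"jaw":1},{"travel":[0,0,0.045],"rotation":[0,0,0],"jaw":1},{"travel":[0,0,0.045],"rotation":[0,0,0],"jaw":1},{"travel":[0,0,0.035],"rotation":[0,0,0],"jaw":1},{"travel":[0,0,0.014],"rotation":[0,0,0],"jaw":1}])

```text
time: 12.75
tcp_pos: [0.5058, -0.3326, 0.0868]
tcp_rot: [[0.989, 0.147, -0.005], [0.147, -0.989, 0.003], [-0.004, -0.003, -1.0]]
wrist_force: [-0.2, 0.6, -1.2]
grip_width: 0.0236
grasp_force: 50.2
```

Request:
carry_out(series=[{"travel":[0,0,0.004],"rotation":[0,0,0],"jaw":1},{"travel":[0,0,0.002],"rotation":[0,0,0],"jaw":1},{"travel":[0,0,0],"rotation":[0,0,0],"jaw":1},{"travel":[0,0,0],"rotation":[0,0,0],"jaw":1}])

```text
time: 13.15
tcp_pos: [0.5083, -0.335, 0.0861]
tcp_rot: [[0.989, 0.148, 0.003], [0.148, -0.989, -0.001], [0.002, 0.002, -1.0]]
wrist_force: [0.1, -0.3, -1.7]
grip_width: 0.0238
grasp_force: 50.2
```

Request:
carry_out(series=[{"travel":[0,0,0.002],"rotation":[0,0,0],"jaw":1},{"travel":[0,0,0.001],"rotation":[0,0,0],"jaw":1},{"travel":[0,0,0],"rotation":[0,0,0],"jaw":1}])

```text
time: 13.45
tcp_pos: [0.5073, -0.3344, 0.0814]
tcp_rot: [[0.989, 0.148, 0.0], [0.148, -0.989, -0.0], [0.0, 0.0, -1.0]]
wrist_force: [0.9, -0.6, -2.5]
grip_width: 0.0235
grasp_force: 50.2
```

Request:
carry_out(series=[{"travel":[0,0,0.001],"rotation":[0,0,0],"jaw":1},{"travel":[0,0,0.001],"rotation":[0,0,0],"jaw":1},{"travel":[0,0,0],"rotation":[0,0,0],"jaw":1}])

```text
time: 13.75
tcp_pos: [0.5075, -0.3345, 0.0798]
tcp_rot: [[0.989, 0.148, 0.0], [0.148, -0.989, -0.0], [0.0, 0.0, -1.0]]
wrist_force: [-0.8, 0.0, 4.2]
grip_width: 0.0232
grasp_force: 51.1
```

Request:
carry_out(series=[{"travel":[0,0,0],"rotation":[0,0,0],"jaw":0},{"travel":[0,0,0],"rotation":[0,0,0],"jaw":-1},{"travel":[0,0,0],"rotation":[0,0,0],"jaw":-1},{"travel":[0,0,0],"rotation":[0,0,0],"jaw":-1},{"travel":[0,0,0],"rotation":[0,0,0],"jaw":-1}])

```text
time: 14.25
tcp_pos: [0.5073, -0.3345, 0.0792]
tcp_rot: [[0.989, 0.148, -0.0], [0.148, -0.989, 0.0], [-0.0, -0.0, -1.0]]
wrist_force: [0.1, 0.6, 0.6]
grip_width: 0.0852
grasp_force: 0.0
```

Request:
carry_out(series=[{"travel":[0,0,-0.02],"rotation":[0,0,0],"jaw":-1},{"travel":[0,0,-0.04],"rotation":[0,0,0],"jaw":-1},{"travel":[0,0,-0.045],"rotation":[0,0,0],"jaw":-1},{"travel":[0,0,-0.045],"rotation":[0,0,0],"jaw":-1},{"travel":[0,0,-0.03],"rotation":[0,0,0],"jaw":-1}])

```text
time: 14.75
tcp_pos: [0.508, -0.3348, 0.2629]
tcp_rot: [[0.989, 0.148, 0.003], [0.148, -0.989, -0.002], [0.003, 0.002, -1.0]]
wrist_force: [0.5, -0.3, -0.5]
grip_width: 0.0853
grasp_force: 0.0
```

Request:
carry_out(series=[{"travel":[0,0,0],"rotation":[0,0,0],"jaw":1},{"travel":[0,0,0],"rotation":[0,0,0],"jaw":1},{"travel":[0,0,0],"rotation":[0,0,0],"jaw":1}])

```text
time: 15.05
tcp_pos: [0.5067, -0.3341, 0.2579]
tcp_rot: [[0.989, 0.148, -0.002], [0.148, -0.989, 0.001], [-0.002, -0.001, -1.0]]
wrist_force: [-0.5, 0.4, 0.2]
grip_width: 0.0439
grasp_force: 0.0
```

Run:
```python
from rig import status, camera
import pickle; from h import *
np.set_printoptions(precision=4,suppress=True)
s=status.get_state(); c=camera('wrist'); P=(np.array(s['tcp_rot']),np.array(s['tcp_pos'])); F=c['frame']
pickle.dump((s,c),open('w6.pkl','wb'));cv2.imwrite('pics/w6.png',F)
print(s['time'],P[1])
for b in blobs(F,(0,120,40),(8,255,255),50): 
    q=rect(b[2]);ys,xs=np.where(b[2]);print('red',b[0],b[1],xs.min(),xs.max(),ys.min(),ys.max()); print(plane(c,[(b[1][0],ys.max()-14)],.095,P))
m=sum(b[2] for b in blobs(F,(105,120,30),(130,255,255),60,(180,60,360,260)))
h=cv2.approxPolyDP(cv2.convexHull(np.vstack(cv2.findContours(m,0,2)[0])),6,True)[:,0]; r=plane(c,h,.003,P); print(h,r, r.mean(0))
```

```text
15.05 [ 0.5067 -0.3341  0.2579]
[[316  94]
 [310 214]
 [212 214]
 [206  95]] [[ 0.5832 -0.3819  0.003 ]
 [ 0.4494 -0.4017  0.003 ]
 [ 0.4323 -0.2879  0.003 ]
 [ 0.5651 -0.2672  0.003 ]] [ 0.5075 -0.3347  0.003 ]
```

Run:
```python
import pickle; from h import *
np.set_printoptions(precision=4,suppress=True)
s,c=pickle.load(open('w6.pkl','rb')); P=(np.array(s['tcp_rot']),np.array(s['tcp_pos'])); F=c['frame']
for b in blobs(F,(170,100,30),(180,255,255),50):
    ys,xs=np.where(b[2]);print('red',b[0],b[1],xs.min(),xs.max(),ys.min(),ys.max());
    V=cv2.cvtColor(F,cv2.COLOR_BGR2HSV)[:,:,2]; x=int(b[1][0]); print(V[ys.min()-4:ys.max()+4:2,x]); print(plane(c,[(b[1][0],ys.max()-14)],.095,P))
```

```text
red 904 [259.1184 172.7666] 246 273 153 192
[152 122  83  88  84  87  86  92 139 163 164 163 161 160 160 155 118 101
  88  88  90  86  66  58]
[[ 0.508  -0.3325  0.095 ]]
```

Request:
carry_out(series=[{"travel":[0.008,-0.03,0],"rotation":[0,0,0],"jaw":1},{"travel":[0.0125,-0.045,0],"rotation":[0,0,0],"jaw":1},{"travel":[0.0125,-0.045,0],"rotation":[0,0,0],"jaw":1},{"travel":[0.0125,-0.045,0],"rotation":[0,0,0],"jaw":1},{"travel":[0.0125,-0.045,0],"rotation":[0,0,0],"jaw":1}])

```text
time: 15.6
tcp_pos: [0.5329, -0.1163, 0.258]
tcp_rot: [[0.989, 0.148, -0.002], [0.148, -0.989, 0.0], [-0.002, -0.001, -1.0]]
wrist_force: [0.7, -0.2, 0.1]
grip_width: 0.0001
grasp_force: 0.0
```

Request:
carry_out(series=[{"travel":[0.0125,-0.045,0],"rotation":[0,0,0],"jaw":1},{"travel":[0.0125,-0.045,0],"rotation":[0,0,0],"jaw":1},{"travel":[0.0125,-0.045,0],"rotation":[0,0,0],"jaw":1},{"travel":[0.0125,-0.045,0],"rotation":[0,0,0],"jaw":1},{"travel":[0.0125,-0.045,0],"rotation":[0,0,0],"jaw":1}])

```text
time: 16.1
tcp_pos: [0.5614, 0.1153, 0.2579]
tcp_rot: [[0.989, 0.148, -0.002], [0.148, -0.989, -0.0], [-0.002, 0.0, -1.0]]
wrist_force: [1.7, -0.3, 0.0]
grip_width: 0.0001
grasp_force: 0.0
```

Request:
carry_out(series=[{"travel":[0.0125,-0.045,0],"rotation":[0,0,0],"jaw":1},{"travel":[0.0125,-0.045,0],"rotation":[0,0,0],"jaw":1},{"travel":[0.0125,-0.045,0],"rotation":[0,0,0],"jaw":1},{"travel":[0.0125,-0.045,0],"rotation":[0,0,0.13],"jaw":1},{"travel":[0.008,-0.034,0],"rotation":[0,0,0.13],"jaw":1}])

```text
time: 16.6
tcp_pos: [0.5908, 0.3366, 0.2573]
tcp_rot: [[0.994, -0.113, -0.003], [-0.113, -0.994, -0.0], [-0.003, 0.0, -1.0]]
wrist_force: [0.4, 0.5, 0.4]
grip_width: 0.0001
grasp_force: 0.0
```

Request:
carry_out(series=[{"travel":[0,0,0],"rotation":[0,0,0],"jaw":1},{"travel":[0,0,0],"rotation":[0,0,0],"jaw":1}])

```text
time: 16.8
tcp_pos: [0.5912, 0.3339, 0.2571]
tcp_rot: [[0.994, -0.108, -0.003], [-0.108, -0.994, -0.002], [-0.003, 0.002, -1.0]]
wrist_force: [-0.3, -0.6, 0.7]
grip_width: 0.0001
grasp_force: 0.0
```

```bash
cat > where.py <<'E'
from rig import status
import numpy as np
s=status.get_state();p=np.array(s['tcp_pos'])-[.543,.0895,0];A=-.111
print(round(s['time'],2),'st x %.4f y %.4f tip z %.4f'%(p[0]*np.cos(A)+p[1]*np.sin(A),-p[0]*np.sin(A)+p[1]*np.cos(A),p[2]-.025),np.round(s['wrist_force'],1),s['grip_width'])
E
python3 where.py
python3 - <<'E'
from rig import camera
from h import *
import pickle
c=camera('top');F=c['frame'];pickle.dump(c,open('t7.pkl','wb'));cv2.imwrite('pics/t7.png',F)
E
```

```text
16.8 st x 0.0209 y 0.2482 tip z 0.2321 [-0.3 -0.6  0.7] 0.00012611641160493114
```

Request:
carry_out(series=[{"travel":[0,-0.027,0],"rotation":[0,0,0],"jaw":1},{"travel":[0,0,0.03],"rotation":[0,0,0],"jaw":1},{"travel":[0,0,0.04],"rotation":[0,0,0],"jaw":1},{"travel":[0,0,0.027],"rotation":[0,0,0],"jaw":1},{"travel":[0,0,0],"rotation":[0,0,0],"jaw":1}])

```text
time: 17.35
tcp_pos: [0.5935, 0.3562, 0.1575]
tcp_rot: [[0.994, -0.112, -0.007], [-0.112, -0.994, -0.006], [-0.006, 0.006, -1.0]]
wrist_force: [-0.5, -0.8, -0.1]
grip_width: 0.0002
grasp_force: 0.0
```

Request:
carry_out(series=[{"travel":[0,0.01,0],"rotation":[0,0,0],"jaw":1},{"travel":[0,0.01,0],"rotation":[0,0,0],"jaw":1},{"travel":[0,0.01,0],"rotation":[0,0,0],"jaw":1},{"travel":[0,0.01,0],"rotation":[0,0,0],"jaw":1},{"travel":[0,0.01,0],"rotation":[0,0,0],"jaw":1}])

```text
time: 17.85
tcp_pos: [0.5899, 0.3092, 0.1633]
tcp_rot: [[0.994, -0.112, 0.001], [-0.112, -0.994, 0.0], [0.001, -0.001, -1.0]]
wrist_force: [0.5, 0.2, 0.8]
grip_width: -0.0001
grasp_force: 0.0
```

```bash
python3 where.py
```

```text
17.85 st x 0.0223 y 0.2235 tip z 0.1383 [0.5 0.2 0.8] -7.042991082640929e-05
```

Request:
carry_out(series=[{"travel":[0,0.01,0.001],"rotation":[0,0,0],"jaw":1},{"travel":[0,0.01,0.001],"rotation":[0,0,0],"jaw":1},{"travel":[0,0.009,0.001],"rotation":[0,0,0],"jaw":1},{"travel":[0,0.0085,0.006],"rotation":[0,0,0],"jaw":1},{"travel":[0,0.0085,0.006],"rotation":[0,0,0],"jaw":1}])

```text
time: 18.35
tcp_pos: [0.5846, 0.2639, 0.1471]
tcp_rot: [[0.994, -0.111, 0.001], [-0.111, -0.994, -0.0], [0.001, 0.0, -1.0]]
wrist_force: [0.7, 1.2, 2.5]
grip_width: -0.0001
grasp_force: 1.0
```

Request:
carry_out(series=[{"travel":[0,0.007,0.008],"rotation":[0,0,0],"jaw":1},{"travel":[0,0.007,0.008],"rotation":[0,0,0],"jaw":1},{"travel":[0,0.0045,0.009],"rotation":[0,0,0],"jaw":1},{"travel":[0,0.0045,0.008],"rotation":[0,0,0],"jaw":1},{"travel":[0,0,0],"rotation":[0,0,0],"jaw":1}])

```text
time: 18.85
tcp_pos: [0.581, 0.2405, 0.1124]
tcp_rot: [[0.994, -0.112, -0.003], [-0.112, -0.994, -0.002], [-0.003, 0.002, -1.0]]
wrist_force: [-0.3, -0.4, -0.4]
grip_width: -0.0002
grasp_force: 0.0
```

```bash
python3 where.py
```

```text
18.85 st x 0.0210 y 0.1543 tip z 0.0874 [-0.3 -0.4 -0.4] -0.00022875470655540908
```

Request:
carry_out(series=[{"travel":[0,0.003,0.005],"rotation":[0,0,0],"jaw":1},{"travel":[0,0.002,0.004],"rotation":[0,0,0],"jaw":1},{"travel":[0,0,0.003],"rotation":[0,0,0],"jaw":1},{"travel":[0,0,0],"rotation":[0,0,0],"jaw":1}])

```text
time: 19.25
tcp_pos: [0.5813, 0.2372, 0.1025]
tcp_rot: [[0.994, -0.111, 0.0], [-0.111, -0.994, 0.0], [0.0, -0.001, -1.0]]
wrist_force: [-0.9, 2.0, 1.9]
grip_width: 0.0003
grasp_force: 1.1
```

Request:
carry_out(series=[{"travel":[0,0,0.003],"rotation":[0,0,0],"jaw":1},{"travel":[0,0,0.002],"rotation":[0,0,0],"jaw":1},{"travel":[0,0,0],"rotation":[0,0,0],"jaw":1}])

```text
time: 19.55
tcp_pos: [0.5813, 0.2366, 0.0969]
tcp_rot: [[0.994, -0.111, -0.0], [-0.111, -0.994, -0.0], [-0.0, 0.0, -1.0]]
wrist_force: [-0.6, -0.2, -0.2]
grip_width: -0.0003
grasp_force: 0.0
```

Request:
carry_out(series=[{"travel":[0,0,0.002],"rotation":[0,0,0],"jaw":1},{"travel":[0,0,0.002],"rotation":[0,0,0],"jaw":1},{"travel":[0,0,0],"rotation":[0,0,0],"jaw":1}])

```text
time: 19.85
tcp_pos: [0.5812, 0.2366, 0.0928]
tcp_rot: [[0.994, -0.111, -0.0], [-0.111, -0.994, -0.0], [-0.0, 0.0, -1.0]]
wrist_force: [0.1, -0.9, 0.2]
grip_width: -0.0004
grasp_force: 0.0
```

```bash
python3 where.py
```

```text
19.85 st x 0.0217 y 0.1504 tip z 0.0678 [ 0.1 -0.9  0.2] -0.0003910141360161026
```

Request:
carry_out(series=[{"travel":[0,0,0.002],"rotation":[0,0,0],"jaw":1},{"travel":[0,0,0.001],"rotation":[0,0,0],"jaw":1},{"travel":[0,0,0],"rotation":[0,0,0],"jaw":1}])

```text
time: 20.15
tcp_pos: [0.5814, 0.2368, 0.092]
tcp_rot: [[0.994, -0.111, 0.001], [-0.111, -0.994, -0.0], [0.001, -0.0, -1.0]]
wrist_force: [-5.0, -2.6, 15.4]
grip_width: -0.0
grasp_force: 8.0
```

Request:
carry_out(series=[{"travel":[0,0,0.002],"rotation":[0,0,0],"jaw":1},{"travel":[0,0,0.001],"rotation":[0,0,0],"jaw":1},{"travel":[0,0,0],"rotation":[0,0,0],"jaw":1}])

```text
time: 20.45
tcp_pos: [0.5815, 0.2369, 0.0918]
tcp_rot: [[0.994, -0.111, 0.002], [-0.111, -0.994, -0.0], [0.002, -0.0, -1.0]]
wrist_force: [-13.0, -6.5, 37.4]
grip_width: -0.0001
grasp_force: 18.9
```

It met a hard stop at a tip height of 67 mm, which is the shut position. Backing off and checking.

Request:
carry_out(series=[{"travel":[0,0,-0.01],"rotation":[0,0,0],"jaw":1},{"travel":[0,0,-0.04],"rotation":[0,0,0],"jaw":1},{"travel":[0,0,-0.045],"rotation":[0,0,0],"jaw":1},{"travel":[-0.02,0.03,-0.03],"rotation":[0,0,0],"jaw":1},{"travel":[-0.02,0.04,0],"rotation":[0,0,0],"jaw":1}])

```text
time: 20.95
tcp_pos: [0.5355, 0.1742, 0.2166]
tcp_rot: [[0.994, -0.108, 0.008], [-0.108, -0.994, 0.004], [0.007, -0.005, -1.0]]
wrist_force: [0.3, -0.2, 0.1]
grip_width: 0.0003
grasp_force: 0.0
```

Request:
carry_out(series=[{"travel":[-0.02,0.04,-0.01],"rotation":[0,0,0],"jaw":1},{"travel":[-0.02,0.02,0],"rotation":[0,0,0],"jaw":1},{"travel":[0,0,0],"rotation":[0,0,0],"jaw":1},{"travel":[0,0,0],"rotation":[0,0,0],"jaw":1}])

```text
time: 21.35
tcp_pos: [0.4876, 0.1165, 0.2227]
tcp_rot: [[0.994, -0.112, 0.001], [-0.112, -0.994, 0.0], [0.001, -0.001, -1.0]]
wrist_force: [-0.4, 0.3, 0.6]
grip_width: 0.0001
grasp_force: 0.0
```

```bash
python3 where.py
python3 - <<'E'
from rig import status, camera
import cv2, numpy as np
c=camera('wrist')['frame']; t=camera('scene')['frame']
a=cv2.resize(c,(400,300)); b=cv2.resize(t[120:270,180:380],(400,300),interpolation=cv2.INTER_CUBIC); d=cv2.resize(t[200:320,60:220],(400,300),interpolation=cv2.INTER_CUBIC)
cv2.imwrite('pics/end.png',np.vstack([np.hstack([a,b]),np.hstack([d,np.zeros_like(d)])]))
E
```

```text
21.35 st x -0.0580 y 0.0207 tip z 0.1977 [-0.4  0.3  0.6] 8.099776010105378e-05
```

View pics/end.png

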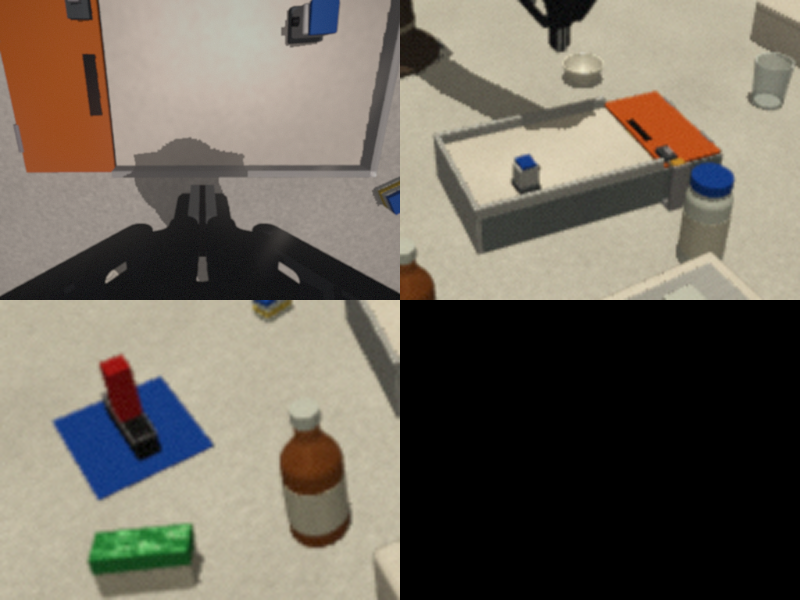

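The hatch lies level and shut, with the bolt at the strike. The deck is clear apart from the clamp, and the scraper stands upright in the middle of the mat.

```bash
python3 -c "from rig import job_done; print(job_done())"
```

```text
the job is handed in; nothing more can be done
None
```

The job is handed in at about 21 s: all five chips are in the bin, the scraper stands upright mid-mat, and the hatch is pressed to its hard stop at the shut height, though I inferred the latch snap from that and the final picture rather than reading it directly.

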